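# Roll a capped tube into a grinding rest and bed it on both stops

## Task

The capped steel tube on the bench is to be ground: roll it, without gripping or lifting it and without letting it run away, up the ramp of the grinding rest and over the crest into the trough, and bed it there by pressing it squarely against the long back stop (feel for it: the stop is adjustable) with about 10 newtons for a second. Then slide it along the trough until its end butts against the end stop, and bed it there too with about 10 newtons on the stop for a second. Never push the tube with more than 25 newtons, leave it lying in the trough butted against the end stop, and leave the discs and the spanner alone.

Things in the scene. Friction and masses are not known exactly. Their poses are not given: they have to be found in the camera images.
- roller: Bare steel tube with flat end plates, a plain cylinder 90 mm in diameter, 140 mm long, 0.6 to 0.9 kg, too thick to grip. It lies on the flat bench and rolls freely, parallel within 0.1 rad to the rest's x axis. Origin: on its axis at mid-length, 45 mm above what it lies on; x runs along the tube, y and z turn as it rolls. Pushed endways it resists with roughly 2 to 8 N of sliding friction.
- rest: Grinding rest fixed to the bench: ramp, trough, back stop, end stop, 240 mm wide (x -140 to +100 mm; the end at -140 is open). Origin: on the bench; z up; the tube is rolled in +y. In the trough the tube lies along x, its axis at z = 55 mm and y = -1.5 mm (at the crest) to 0..+8 mm (at the back stop), finally x = +30 mm. It starts on the bench at y -260 to -190, x -25 to +5 mm.
- crest (a point): Crest of the ramp, the middle of its upper edge: 14 mm above the bench, at x = -20, y = -20 mm in the rest's frame (same axes). The plane steel ramp rises to it from bench level at y = -130 mm; behind it the surface drops 4 mm to the trough floor, 10 mm above the bench, flat as far as the back stop.
- back_stop: Upright aluminium bar along the trough's far side, 240 mm long, 60 mm high, 10 mm thick, on two feet. Pose given: the feet's, same as the rest's (same origin and axes). The bar is clamped in slots: its face to the tube stands anywhere from y = +45 to +53 mm, differently each time and not measured: it has to be felt. Rigid: the push rises steeply, within 1 mm, once the tube bears on it.
- end_stop: Fixed upright aluminium plate across the trough's end, 75 mm high, 60 mm wide (y from -20 to +40 mm), 10 mm thick; its pose is the same as the rest's (same origin and axes). Its face to the tube is at x = +100 mm. Rigid: the push rises steeply, within 1 mm, once the tube bears on it.
- disc_stack: Bystander: stack of worn flap discs, 114 mm in diameter, 72 mm high, standing behind the back stop. Origin: centre of its underside. To be left alone.
- spanner: Bystander: steel spanner 180 mm long lying flat behind the back stop. Origin: underside at mid-length. To be left alone.
- cutting_disc: Bystander: grey cutting disc, 115 mm in diameter, 5 mm thick, lying flat on the robot's side of the rest. Origin: centre of its underside. To be left alone.
Mind the look-alikes: they are no part of the job. What is shaped like the roller but green or pink is not meant.

How it is judged (in metres and radians):
On the way, in this order (a step that is already met when the one before it is completed fails the run):
1. the tube lies in the trough and is pressed against the back stop with 4 to 25 N for 0.3 s (y of roller in the frame of rest between -0.004 and 0.011 m and z of roller in the frame of rest between 0.051 and 0.058 m and contact force between roller and back_stop between 4 and 25 N), for 0.3 s.
2. the tube, in the trough, is pressed endways against the end stop with 3 to 25 N for 0.3 s (y of roller in the frame of rest between -0.004 and 0.011 m and z of roller in the frame of rest between 0.051 and 0.058 m and x of roller in the frame of rest between 0.027 and 0.033 m and contact force between roller and end_stop between 3 and 25 N), for 0.3 s.
At the end, for the whole second after the job is handed in: The tube lies still in the trough between crest and back stop (axis at y -4 to +11 mm, z 51 to 58 mm in the rest's frame), parallel to the rest within 0.04 rad, its end within 3 mm of the end stop, and is not touched (y of roller in the frame of rest between -0.004 and 0.011 m and z of roller in the frame of rest between 0.051 and 0.058 m and x of roller in the frame of rest between 0.027 and 0.033 m and angle between the x axis of roller and the x axis of rest, either way round below 0.04 rad and linear speed of roller below 0.01 m/s and angular speed of roller below 0.15 rad/s and contact force between each of the fingers, the arm and roller below 0.1 N).
It fails at once if the robot pushes the tube with more than 25 N (contact force between any of the fingers, the arm and roller above 25 N).
It fails at once if the tube is lifted (its axis more than 80 mm above the bench) (height (world z) of roller above 0.08 m).
It fails at once if the tube runs away, faster than 0.4 m/s (linear speed of roller above 0.4 m/s).
It fails at once if the disc stack, the spanner or the cutting disc is moved by more than 15 mm (distance of any of disc_stack, spanner, cutting_disc from where it was at the start of the episode above 0.015 m).
It also fails if it takes over 72 s, if anything falls off the work surface, if the arm or the gripper's body presses on something with over 40 N, if the wrist force passes 120 N, or if a joint passes its speed limit or range.

## Robot

A 6-joint arm with a two-finger parallel gripper is mounted at the origin on the work surface. World frame = base frame: x ahead of the robot, y to its left, z up, the work surface at z = 0. Lengths are in m, angles in degrees, forces in N, time in s.
With the tool pointing down it reaches from about 0.4 to 0.825 m from the base axis. Payload 7 kg.
Tool frame: the origin (TCP) lies on the centre line of the jaws, within the pads' length; the fingertips stand 19 mm ahead of it and the grasp point (between the pads) is the TCP (r.tip_extent is the distance from the TCP to the fingertips, in m); z points along the fingers, y is the line along which they close (so a half turn about z gives the same grasp; the last joint's range is limited). The gripper opens to 88 mm and grips with 3 to 60 N. Pads are 19 mm wide; open, the fingers measure 130 mm over their backs; the gripper's body (78 mm by 193 mm) begins 47 mm behind the grasp point.
Start: joints at [82.97, 20.546, 0.682, 0, -70.136, -16.507], TCP at [0.27, 0.619, 0.246] pointing down, gripper open.
Joint ranges: [-176.03, 176.03], [-82.01, 121.73], [-58.28, 71.71], [-173.87, 95.51], [-174.79, -0.11], [-173.66, 173.66]. Speed limits (degrees/s): [136.94, 136.94, 172.46, 180, 180, 180].

## Interface

Orientations are given as [roll, pitch, yaw] about the fixed x, y, z axes, in that order (R = Rz(yaw) Ry(pitch) Rx(roll)).
In Python, from plant import r gives the robot as it stands. The module is installed in compiled form; this text tells all that it offers.
- The arm moves only by the tool jog_arm, never from a script. Its argument "deltas" is a list that holds one entry, the list of rows, each a list of 5 numbers: the opening, from -1 (shut) to 1 (fully open), then the shift along the world's x, y, z in cm, then the turn about the world's z in rad. In form: [[[claw, dx, dy, dz, turn], ...]]. A call has 1 to 8 rows; each row shifts and turns the commanded pose from where the row before left it; what a row does not reach is not made up. A row lasts 1/8 s, in which the tool goes at most 62.5 mm and 10.7 degrees, less where a joint would pass 70% of its speed; a pose out of reach is approached as far as the arm can. A call with a gripper value outside its range is refused whole. The fingers move at their own pace and stop on an object; "force" is the grip in N (left out, the last holds). Time passes only in rows, so rows that do not move let the fingers close. It gives the time, the measured TCP pose, the force, the opening and the grip force at its end, in the units of the state.
- r.get_state(): the state, without advancing time (a new reading comes with each control period).
- r.capture(name): name is "side" or "top" or "wrist"; returns the picture (480x640x3 uint8, blue, green, red); there is no depth.
- r.camera_info(name): a dict with "fx", "fy", "cx", "cy" (pixels), "view" (4x4, takes a point from world to camera coordinates). Camera axes: x right, y up, looking along -z (the intrinsics and any distortion apply to the point x, -y, -z); pixel columns grow to the right and rows downward; lengths in m; the calibration is good to about 2 mm. A picture is of the moment at which its call begins: read the wrist's pose just before it. camera_info takes no time and is no camera call; for the wrist camera it gives the pose at the moment of the call.
- r.close_job(): hands the job in; it is judged then, once.
The state is a dict: "time_s": time; "joints": joint angles; "qd": joint speeds; "joint_torque": joint torques, N m; "tcp_pos": TCP position; "eef_rot": TCP orientation; "contact_force": force on the tool from outside, world axes, zero at the start; "moment": the same for the moment, N m; "gripper_width": finger opening in m; "gripper_force": force on a finger pad.
Only numpy, scipy, OpenCV 4.12 (cv2) and the standard library are available. Lean on these libraries where they do the work, as an engineer would, in place of code of your own. Each camera call takes 0.05 s, during which the arm holds its last target. There are 200 camera calls.

## Working session

There is one attempt and no reset: what is moved stays moved. The work goes in short steps, Python scripts to look and compute and a tool call to move; the robot and the scene stay as the last step left them, time stands still between calls to the robot, and variables do not carry over. Pictures are saved under pics/ and viewed, at most 10 in all, crops included, and the job is handed in when it is done.

Besides the shell and the picture viewer there is one more tool, called after ">>>" as a command line: name --argument value ..., lists and objects as JSON in quotes. jog_arm: Moves the arm, as the interface text tells. Its arguments: {"type":"object","properties":{"deltas":{"type":"array"},"force":{"type":"number"}},"required":["deltas"]}

```bash
mkdir -p pics
cat > h.py <<'E'
import numpy as np,cv2
from plant import r
def ray(name,u,v,ci=None):
    c=ci or r.camera_info(name); V=np.array(c["view"])
    d=np.array([(u-c["cx"])/c["fx"],-(v-c["cy"])/c["fy"],-1.]); R=V[:3,:3]
    return -R.T@V[:3,3], R.T@d
def at(name,u,v,z):
    o,d=ray(name,u,v); return o+d*(z-o[2])/d[2]
def proj(name,p):
    c=r.camera_info(name); q=np.array(c["view"])@np.append(p,1)
    return np.array([c["cx"]+c["fx"]*q[0]/-q[2], c["cy"]-c["fy"]*q[1]/-q[2]])
E
python3 - <<'E'
from h import *
for n in("top","side"):
    cv2.imwrite(f"pics/{n}0.png",r.capture(n)); c=r.camera_info(n); print({k:v for k,v in c.items() if k!="view"}); print(np.round(ray(n,320,240)[0],3))
s=r.get_state(); print(s)
E
```

```text
{'fx': 471.85841357229623, 'fy': 471.85841357229623, 'cx': 312.5527381263516, 'cy': 249.17054135340985}
[0.44  0.075 1.088]
{'fx': 467.8392308579232, 'fy': 467.8392308579232, 'cx': 325.92774802930796, 'cy': 233.19290317347486}
[0.374 0.599 0.819]
{'time_s': 0.1, 'joints': array([ 8.29677607e+01,  2.05892966e+01,  6.38320949e-01, -1.71439603e-02,
       -7.01359683e+01, -1.65069699e+01]), 'qd': array([ 0.10701519, -0.08531502,  0.12002992,  0.09022517, -0.04166708,
       -0.00861208]), 'joint_torque': array([-8.60187629e-04, -5.84166920e+01,  2.93750328e+01,  7.01557115e+00,
        1.01182310e-02, -5.81777613e-05]), 'tcp_pos': array([0.26944017, 0.61844063, 0.2446907 ]), 'eef_rot': array([ 1.79912060e+02, -9.25289655e-03, -2.35450397e+01]), 'contact_force': array([-0.16076128,  0.27133982,  0.39703175]), 'moment': array([ 0.03702828, -0.01668788,  0.02585324]), 'gripper_force': 0.0, 'gripper_width': 0.08756459634110428}
```

View pics/top0.png

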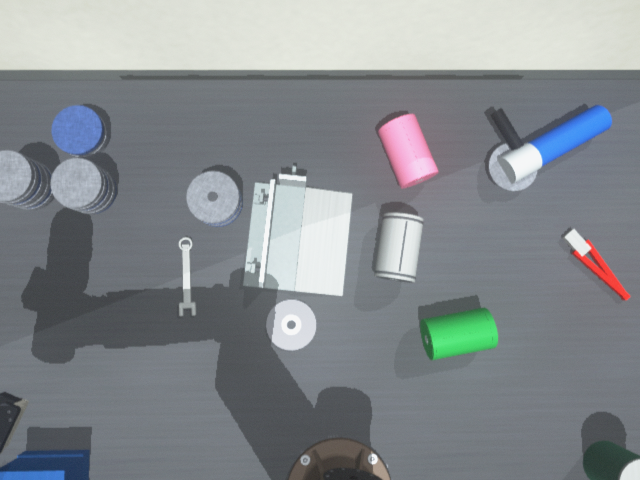

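View pics/side0.png

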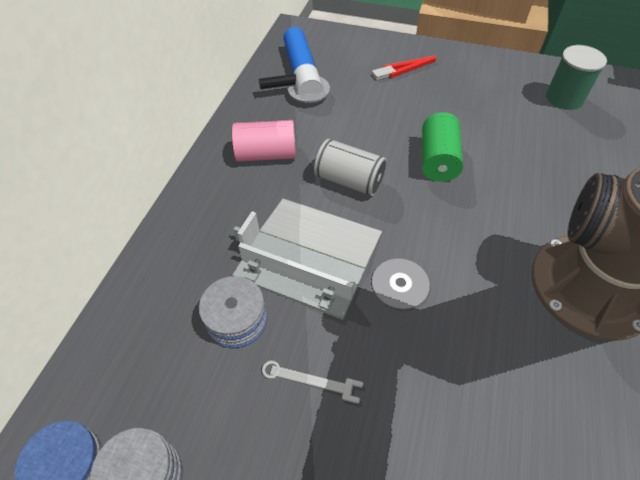

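Candidates for the roller in the top view: grey steel tube (400,246), pink cylinder (408,150), green cylinder (459,333) and dark green can (610,462). I choose the bare steel tube at (400,246). The rest is at (298,240), its end stop at the top (293,172), and the bar at (268,233). Next is a close crop to check this.

Run:
```python
from h import *
a=cv2.imread("pics/top0.png")[155:305,235:435]
cv2.imwrite("pics/crop.png",cv2.resize(a,(800,600),interpolation=cv2.INTER_CUBIC))
```

```text
(no output)
```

View pics/crop.png

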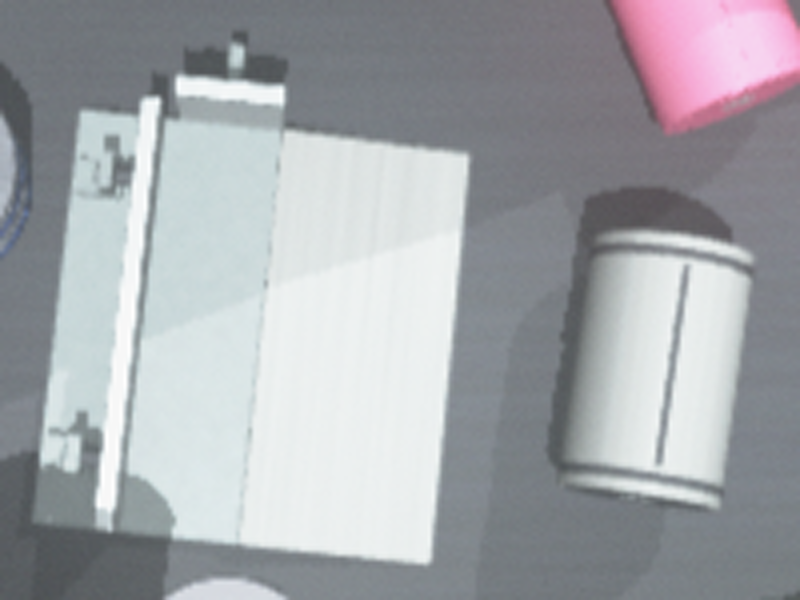

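The crop confirms it: a bare steel tube with flat ends, its outline corners at about (595,235), (755,250), (718,507), (562,480) in the crop. The ramp's foot runs (469,154)-(431,564) and the crest (287,128)-(238,543).

```bash
cat >> h.py <<'E'
import os,json
if os.path.exists("rest.json"):
    ox,oy,th=json.load(open("rest.json")); 
    RW=np.array([[np.cos(th),-np.sin(th)],[np.sin(th),np.cos(th)]])
    def w2r(p): return RW.T@(np.array(p[:2])-[ox,oy])
    def r2w(p): return RW@np.array(p[:2])+[ox,oy]
E
python3 - <<'E'
from h import *
from scipy.optimize import least_squares
P=lambda u,v:np.array([235+u/4,155+v/4])
M=[((.1,-.13,0),P(469,154)),((-.14,-.13,0),P(431,564)),((.1,-.02,.014),P(287,128)),((-.14,-.02,.014),P(238,543))]
def W(q,p): c,s=np.cos(q[2]),np.sin(q[2]); return np.array([q[0]+c*p[0]-s*p[1],q[1]+s*p[0]+c*p[1],p[2]])
f=lambda q:np.concatenate([proj("top",W(q,p))-u for p,u in M])
s=least_squares(f,[.5,.1,0]); print("rest",s.x,np.round(s.fun,2))
json.dump(list(s.x),open("rest.json","w"))
# roller: hull lines of cylinder
corn=np.array([P(595,235),P(755,250),P(718,507),P(562,480)])
def cyl(q):
    t=np.linspace(0,2*np.pi,72); pts=np.array([proj("top",W(q,(sx*.07,.045*np.cos(a),.045+.045*np.sin(a)))) for sx in(-1,1) for a in t])
    return pts
def g(q):
    h=cv2.convexHull(cyl(q).astype(np.float32))
    return [cv2.pointPolygonTest(h,tuple(map(float,c)),True) for c in np.vstack([corn,(corn[0]+corn[3])/2,(corn[1]+corn[2])/2])]
s2=least_squares(g,[.5,-.12,s.x[2]],diff_step=1e-3); print("roller",s2.x,np.round(s2.fun,2))
import importlib,h; importlib.reload(h)
print("in rest",h.w2r(s2.x),"dth",s2.x[2]-s.x[2])
for n,u,v,z in(("disc",291,325,0.005),("stack",214,197,.072),("spanA",185,243,0),("spanB",188,312,0)): p=at(n="top",name="top",u=u,v=v,z=z) if 0 else at("top",u,v,z); print(n,p,h.w2r(p))
# side check
for p in((0.1,-.13,0),(-.14,-.13,0),(.1,-.02,.014),(-.14,-.02,.014)): print(proj("side",W(s.x,p)))
print("roller centre side",proj("side",(s2.x[0],s2.x[1],.045)))
E
```

```text
rest [ 0.58635648  0.09591934 -0.11682755] [ 0.53  0.14 -0.29 -0.18 -0.52  0.16  0.28 -0.1 ]Traceback (most recent call last):
  File "<stdin>", line 17, in <module>
    return func(*args, **kwargs)
    result = trf(vector_fun.fun, vector_fun.jac, x0, f0, J0, lb, ub, ftol, xtol,
                 gtol, max_nfev, x_scale, loss_function, tr_solver,
                 tr_options.copy(), verbose, callback=callback_wrapped)
    return trf_no_bounds(
        fun, jac, x0, f0, J0, ftol, xtol, gtol, max_nfev, x_scale,
        loss_function, tr_solver, tr_options, verbose, callback=callback)
    f_new = fun(x_new)
    self._update_fun()
    ~~~~~~~~~~~~~~~~^^
    self.f = self.fun_wrapped(xp_copy(self.x))
             ~~~~~~~~~~~~~~~~^^^^^^^^^^^^^^^^^
    return np.atleast_1d(self.fun(x))
                         ~~~~~~~~^^^
    return self.f(x, *self.args, **self.kwargs)
           ~~~~~~^^^^^^^^^^^^^^^^^^^^^^^^^^^^^^
  File "<stdin>", line 15, in g
  File "<stdin>", line 12, in cyl
  File "h.py", line 10, in proj
    c=r.camera_info(name); q=np.array(c["view"])@np.append(p,1)
ValueError: time passes only in moves, steps and waits
```

```bash
sed -i 's/^from plant import r$/from plant import r\n_C={}\ndef cam(n):\n    if n=="wrist": return r.camera_info(n)\n    if n not in _C: _C[n]=r.camera_info(n)\n    return _C[n]/; s/=r.camera_info(name)/=cam(name)/; s/ci or r.camera_info(name)/cam(name)/' h.py
cat >> h.py <<'E'
from scipy.optimize import minimize
def W(q,p): c,s=np.cos(q[2]),np.sin(q[2]); return np.array([q[0]+c*p[0]-s*p[1],q[1]+s*p[0]+c*p[1],p[2]])
def fitcyl(corn,q0,zc=.045,name="top"):
    corn=np.array(corn,float); t=np.linspace(0,2*np.pi,48)
    c=np.vstack([corn,(corn+np.roll(corn,-2,0)*0+np.roll(corn,-1,0))/2])
    def g(q):
        pts=np.array([proj(name,W(q,(sx*.07,.045*np.cos(a),zc+.045*np.sin(a)))) for sx in(-1,1) for a in t],np.float32)
        h=cv2.convexHull(pts); return sum(cv2.pointPolygonTest(h,tuple(map(float,p)),True)**2 for p in c)
    return minimize(g,q0,method="Nelder-Mead",options=dict(initial_simplex=np.array(q0)+np.array([[0,0,0],[.01,0,0],[0,.01,0],[0,0,.05]])))
E
python3 - <<'E'
from h import *
P=lambda u,v:np.array([235+u/4,155+v/4])
s=fitcyl([P(595,235),P(755,250),P(718,507),P(562,480)],[.57,-.12,th]); print("roller",s.x,s.fun)
print("in rest",w2r(s.x),"dth",s.x[2]-th)
for n,u,v,z in(("disc",291,325,0.005),("stack",214,197,.072),("spanA",185,243,0),("spanB",188,312,0)): p=at("top",u,v,z); print(n,p,w2r(p))
for p in((0.1,-.13,0),(-.14,-.13,0),(.1,-.02,.014),(-.14,-.02,.014)): print(proj("side",W((ox,oy,th),p)))
print("roller centre side",proj("side",(s.x[0],s.x[1],.045)))
E
```

```text
roller [ 0.53771984 -0.14191939 -0.14415019] 9.585989467729783
in rest [-0.02058215 -0.24188666] dth -0.027322640535643594
disc [0.36741819 0.10158625 0.005     ] [-0.21810642 -0.0198916 ]
stack [0.64941219 0.26585145 0.072     ] [0.04281826 0.17612365]
spanA [0.55695039 0.3449293  0.        ] [-0.05823073  0.24388493]
spanB [0.39898182 0.33577686 0.        ] [-0.21405567  0.21638175]
[283.29219193 197.14388973]
[382.19184409 230.01677046]
[260.05030382 228.81417619]
[364.94818026 266.03137897]
roller centre side [350.72026191 165.76799882]
```

Run:
```python
from h import *
for p in((-.02,-.34),(-.02,-.2965),(-.02,-.13),(-.02,-.0565),(-.02,-.05),(-.15,.003)): print(p,r2w(p))
print("ydir",RW[:,1],"xdir",RW[:,0])
for n,u,v in(("pink",418,185),("green",430,312)): print(n,w2r(at("top",u,v,.045)))
```

```text
(-0.02, -0.34) [ 0.52686174 -0.23943178]
(-0.02, -0.2965) [ 0.53193219 -0.1962283 ]
(-0.02, -0.13) [ 0.55133976 -0.03086326]
(-0.02, -0.0565) [0.55990706 0.04213572]
(-0.02, -0.05) [0.56066471 0.04859141]
(-0.15, 0.003) [0.43772865 0.11638319]
ydir [0.11656198 0.99318342] xdir [ 0.99318342 -0.11656198]
pink [ 0.12615024 -0.27102524]
green [-0.15481614 -0.32207699]
```

>>> jog_arm --deltas '[[[1,4,-4.5,0,-0.16],[1,4,-4.5,0,-0.16],[1,4,-4.5,0,-0.16],[1,4,-4.5,0,-0.16],[1,2,-5.5,0,-0.16],[1,2,-5.5,0,-0.16],[1,2,-5.5,0,-0.16],[1,2,-5.5,0,-0.158]]]'

```text
time_s: 1.1
tcp_pos: [0.5097, 0.2169, 0.2454]
eef_rot: [180.0, -0.0, -97.0]
contact_force: [1.2, 0.0, -0.2]
gripper_width: 0.0876
gripper_force: 0.0
```

>>> jog_arm --deltas '[[[1,0.3,-5.7,0,0],[1,0.3,-5.7,0,0],[1,0.3,-5.7,0,0],[1,0.3,-5.7,0,0],[1,0.3,-5.7,0,0],[1,0.2,-5.7,0,0],[1,0,-5.8,0,0],[1,0,-5.8,0,0]]]'

```text
time_s: 2.1
tcp_pos: [0.5262, -0.241, 0.2454]
eef_rot: [180.0, 0.0, -96.8]
contact_force: [1.7, 0.7, 0.1]
gripper_width: 0.0875
gripper_force: 0.0
```

>>> jog_arm --deltas '[[[1,0,0,-4,0],[1,0,0,-4,0],[1,0,0,-4,0],[1,0,0,-3,0],[1,0,0,-2,0],[1,0,0,-1.5,0],[1,0,0,-0.6,0],[1,0,0,0,0]]]'

```text
time_s: 3.1
tcp_pos: [0.5266, -0.2392, 0.0546]
eef_rot: [180.0, -0.0, -96.8]
contact_force: [0.0, 0.6, -0.3]
gripper_width: 0.0873
gripper_force: 0.0
```

Run:
```python
from h import *
s=r.get_state(); print(s["time_s"],s["tcp_pos"],s["eef_rot"],s["contact_force"],s["joints"],w2r(s["tcp_pos"]))
a=r.capture("top"); cv2.imwrite("pics/top1.png",a)
cv2.imwrite("pics/c1.png",cv2.resize(a[155:305,260:460],(800,600),interpolation=cv2.INTER_CUBIC))
cv2.imwrite("pics/s1.png",r.capture("side"))
```

```text
3.1 [ 0.52662391 -0.23921747  0.05460441] [ 1.79991668e+02 -4.86641213e-03 -9.67564436e+01] [ 0.03662266  0.64323366 -0.33522607] [-5.06090488e+00  2.25984814e+01 -2.46783855e+01  6.80518337e-03
 -4.27316053e+01 -1.70053812e+00] [-0.02026119 -0.33981487]
```

View pics/s1.png

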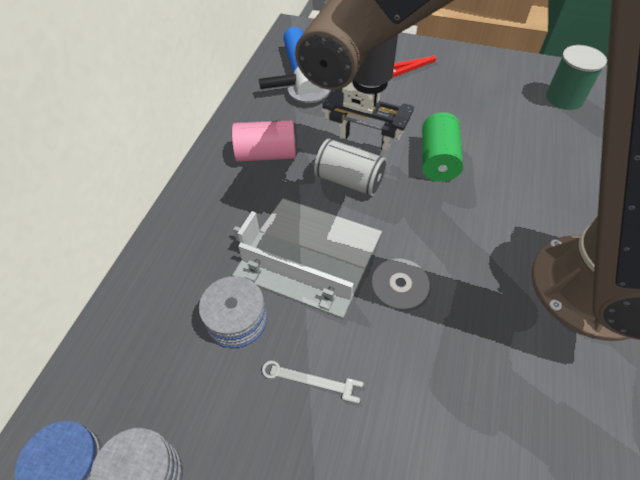

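The fingers stand behind the tube, whose centre is still at (350,167) and hasn't moved; both fingers span it. The pink and green cylinders are clear. I approach it now, slowly at the end.

>>> jog_arm --deltas '[[[1,0.12,1.0,0,0],[1,0.09,0.8,0,0],[1,0.06,0.5,0,0],[1,0.04,0.3,0,0],[1,0.03,0.3,0,0],[1,0.04,0.3,0,0],[1,0.03,0.3,0,0],[1,0.04,0.3,0,0]]]'

```text
time_s: 4.2
tcp_pos: [0.5311, -0.201, 0.0545]
eef_rot: [180.0, -0.0, -96.8]
contact_force: [-0.2, -0.6, -0.7]
gripper_width: 0.0877
gripper_force: 0.0
```

>>> jog_arm --deltas '[[[1,0.04,0.3,0,0],[1,0.03,0.3,0,0],[1,0.04,0.3,0,0],[1,0.03,0.3,0,0],[1,0.04,0.3,0,0],[1,0.04,0.3,0,0],[1,0.03,0.3,0,0],[1,0.04,0.3,0,0]]]'

```text
time_s: 5.2
tcp_pos: [0.534, -0.177, 0.0546]
eef_rot: [180.0, 0.0, -96.8]
contact_force: [-0.3, -0.5, 0.2]
gripper_width: 0.0878
gripper_force: 0.1
```

Run:
```python
from h import *
s=r.get_state(); print(s["time_s"],s["tcp_pos"],s["contact_force"],w2r(s["tcp_pos"]))
cv2.imwrite("pics/s2.png",cv2.resize(r.capture("side")[80:320,180:500],(800,600)))
```

```text
5.2 [ 0.5339823  -0.17696726  0.05456142] [-0.28862675 -0.47770356  0.16881353] [-0.02020897 -0.27713129]
```

View pics/s2.png

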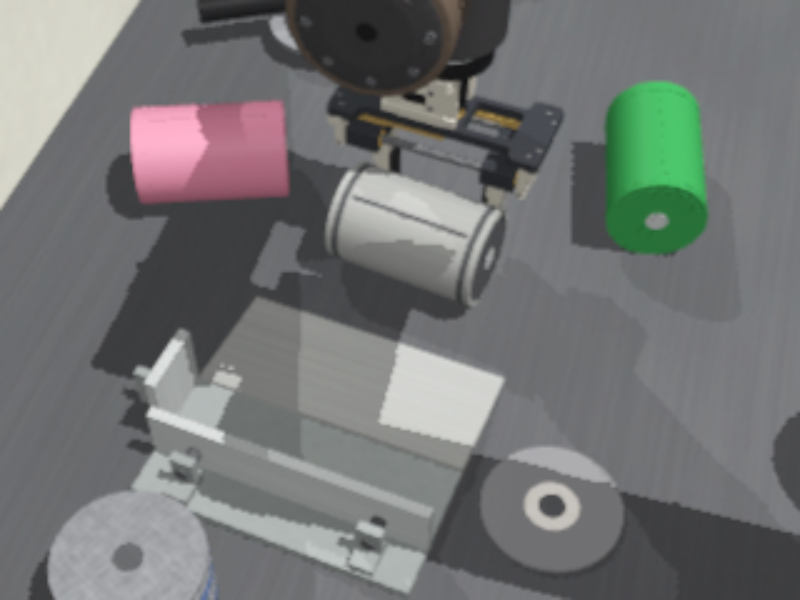

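The tube stands just ahead of both fingers, has rolled a little (its line has turned), and is squared to them. I roll on steadily, rising with the ramp.

>>> jog_arm --deltas '[[[1,0.04,0.4,0,0],[1,0.06,0.5,0,0],[1,0.06,0.5,0,0],[1,0.06,0.5,0,0],[1,0.06,0.5,0,0],[1,0.06,0.5,0,0],[1,0.06,0.5,0,0],[1,0.06,0.5,0,0]]]'

```text
time_s: 6.25
tcp_pos: [0.5386, -0.1379, 0.0546]
eef_rot: [-180.0, 0.0, -96.8]
contact_force: [0.6, 0.4, -0.2]
gripper_width: 0.0875
gripper_force: 0.1
```

>>> jog_arm --deltas '[[[1,0.06,0.5,0,0],[1,0.06,0.5,0,0],[1,0.06,0.5,0,0],[1,0.06,0.5,0,0],[1,0.05,0.4,0,0],[1,0.05,0.4,0,0],[1,0.05,0.4,0,0],[1,0.05,0.4,0,0]]]'

```text
time_s: 7.25
tcp_pos: [0.543, -0.1019, 0.0546]
eef_rot: [-180.0, 0.0, -96.8]
contact_force: [0.9, -0.5, 0.6]
gripper_width: 0.0877
gripper_force: 0.3
```

>>> jog_arm --deltas '[[[1,0.05,0.4,0,0],[1,0.05,0.4,0,0],[1,0.05,0.4,0,0],[1,0.05,0.4,0,0],[1,0.05,0.4,0.05,0],[1,0.05,0.4,0.05,0],[1,0.05,0.4,0.05,0],[1,0.05,0.4,0.05,0]]]'

```text
time_s: 8.25
tcp_pos: [0.547, -0.07, 0.0566]
eef_rot: [180.0, -0.0, -96.8]
contact_force: [-1.2, -3.2, 2.1]
gripper_width: 0.0876
gripper_force: 1.6
```

Run:
```python
from h import *
s=r.get_state(); print(s["time_s"],s["tcp_pos"],s["contact_force"],w2r(s["tcp_pos"]))
cv2.imwrite("pics/s3.png",cv2.resize(r.capture("side")[80:320,180:500],(800,600)))
```

```text
8.25 [ 0.54695179 -0.06998816  0.05662444] [-1.16294952 -3.2401314   2.06909256] [-0.01979758 -0.16936967]
```

View pics/s3.png

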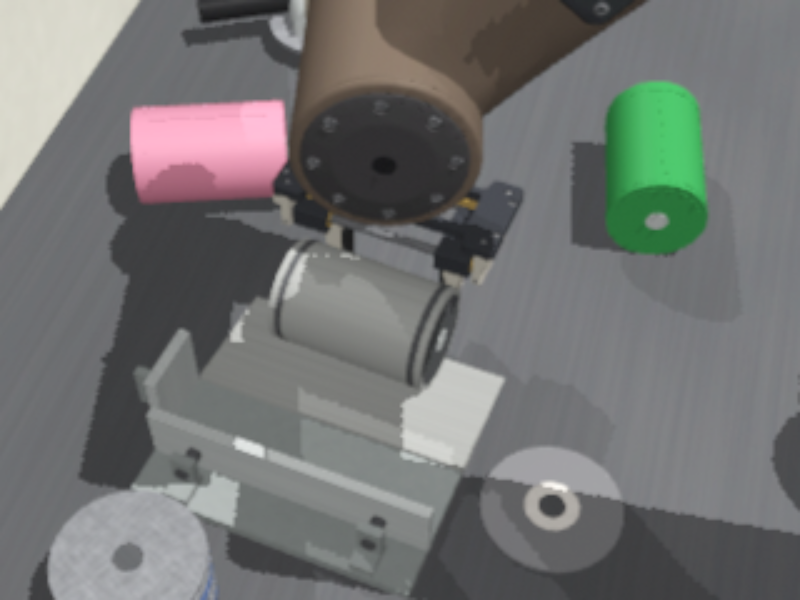

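The tube lies on the lower ramp, square and leaning on the fingers with about 3 N. On up to the crest.

>>> jog_arm --deltas '[[[1,0.05,0.4,0.05,0],[1,0.05,0.4,0.05,0],[1,0.05,0.4,0.05,0],[1,0.05,0.4,0.05,0],[1,0.05,0.4,0.05,0],[1,0.05,0.4,0.05,0],[1,0.05,0.4,0.05,0],[1,0.05,0.4,0.05,0]]]'

```text
time_s: 9.3
tcp_pos: [0.551, -0.0379, 0.0606]
eef_rot: [180.0, -0.0, -96.8]
contact_force: [-0.4, -3.2, 2.8]
gripper_width: 0.0875
gripper_force: 1.5
```

>>> jog_arm --deltas '[[[1,0.05,0.4,0.05,0],[1,0.05,0.4,0.05,0],[1,0.05,0.4,0.05,0],[1,0.05,0.4,0.05,0],[1,0.05,0.4,0.05,0],[1,0.04,0.4,0.05,0],[1,0.05,0.4,0.05,0],[1,0.04,0.4,0.05,0]]]'

```text
time_s: 10.3
tcp_pos: [0.5548, -0.0059, 0.0646]
eef_rot: [180.0, -0.0, -96.8]
contact_force: [0.5, -2.5, 2.2]
gripper_width: 0.0877
gripper_force: 1.5
```

>>> jog_arm --deltas '[[[1,0.04,0.3,0,0],[1,0.03,0.3,0,0],[1,0.04,0.3,0,0],[1,0.03,0.3,0,0],[1,0.04,0.3,0,0],[1,0.03,0.3,0,0],[1,0.04,0.3,0,0],[1,0.03,0.3,0,0]]]'

```text
time_s: 11.3
tcp_pos: [0.5576, 0.018, 0.0646]
eef_rot: [180.0, -0.0, -96.8]
contact_force: [-0.9, -2.9, 0.9]
gripper_width: 0.0875
gripper_force: 1.4
```

Run:
```python
from h import *
s=r.get_state(); print(s["time_s"],s["tcp_pos"],s["contact_force"],w2r(s["tcp_pos"]))
```

```text
11.3 [0.55757244 0.01799046 0.06456166] [-0.93156079 -2.85529242  0.87207176] [-0.01950429 -0.0807528 ]
```

>>> jog_arm --deltas '[[[1,0.02,0.2,0,0],[1,0.03,0.2,0,0],[1,0.02,0.2,0,0],[1,0.02,0.2,0,0],[1,0.03,0.2,0,0],[1,0.02,0.2,0,0],[1,0.02,0.2,0,0],[1,0.03,0.2,0,0]]]'

```text
time_s: 12.3
tcp_pos: [0.5595, 0.034, 0.0646]
eef_rot: [-180.0, 0.0, -96.8]
contact_force: [-0.1, -0.2, 0.4]
gripper_width: 0.0873
gripper_force: 0.0
```

Run:
```python
from h import *
s=r.get_state(); print(s["time_s"],s["tcp_pos"],s["contact_force"],w2r(s["tcp_pos"]))
cv2.imwrite("pics/s4.png",cv2.resize(r.capture("side")[160:320,200:413],(800,600)))
```

```text
12.3 [0.55947773 0.03395924 0.06458203] [-0.12694239 -0.16194215  0.37562485] [-0.01947334 -0.06467078]
```

View pics/s4.png

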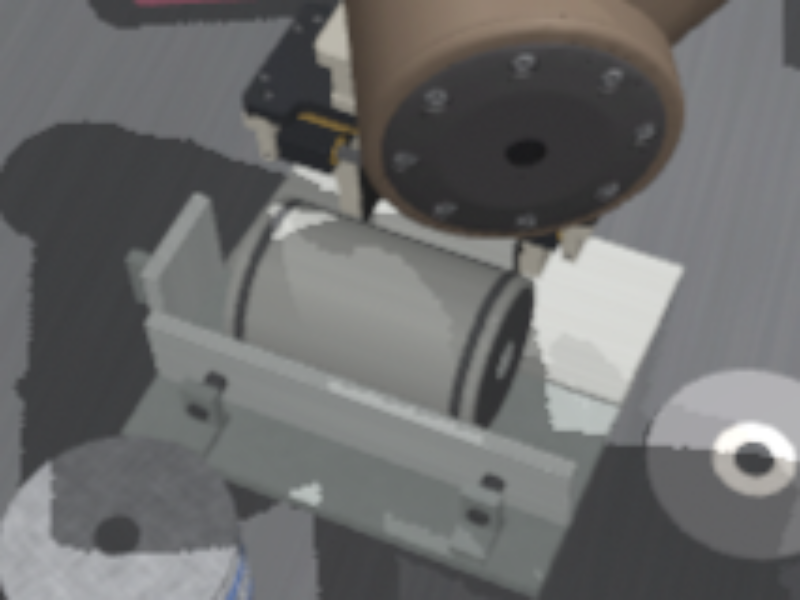

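The tube has dropped over the crest into the trough, parallel to the bar; its near end plate is at about (505,355) in the crop and the fingers are just off it. Now I feel for the back stop.

>>> jog_arm --deltas '[[[1,0.01,0.1,-0.1,0],[1,0.01,0.1,-0.1,0],[1,0.01,0.1,-0.1,0],[1,0.01,0.1,0,0],[1,0.02,0.1,0,0],[1,0.01,0.1,0,0],[1,0.01,0.1,0,0],[1,0.01,0.1,0,0]]]'

```text
time_s: 13.35
tcp_pos: [0.5604, 0.0419, 0.0616]
eef_rot: [-180.0, 0.0, -96.8]
contact_force: [0.3, -0.5, 0.2]
gripper_width: 0.0878
gripper_force: 0.0
```

>>> jog_arm --deltas '[[[1,0.01,0.06,0,0],[1,0,0.06,0,0],[1,0.01,0.06,0,0],[1,0,0.02,0,0]]]'

```text
time_s: 13.85
tcp_pos: [0.5606, 0.0439, 0.0616]
eef_rot: [-180.0, -0.0, -96.8]
contact_force: [0.3, 0.7, -0.4]
gripper_width: 0.0877
gripper_force: 0.0
```

>>> jog_arm --deltas '[[[1,0.01,0.05,0,0],[1,0,0.05,0,0],[1,0.01,0.02,0,0]]]'

```text
time_s: 14.22
tcp_pos: [0.5608, 0.0451, 0.0616]
eef_rot: [-180.0, 0.0, -96.8]
contact_force: [0.6, 1.1, 0.1]
gripper_width: 0.0876
gripper_force: 0.0
```

>>> jog_arm --deltas '[[[1,0.01,0.05,0,0],[1,0,0.05,0,0],[1,0,0.0,0,0]]]'

```text
time_s: 14.6
tcp_pos: [0.5609, 0.0461, 0.0616]
eef_rot: [-180.0, 0.0, -96.8]
contact_force: [-0.6, -0.4, 0.8]
gripper_width: 0.0877
gripper_force: 0.0
```

>>> jog_arm --deltas '[[[1,0.01,0.05,0,0],[1,0,0.05,0,0],[1,0,0.0,0,0]]]'

```text
time_s: 14.98
tcp_pos: [0.5609, 0.047, 0.0615]
eef_rot: [180.0, -0.0, -96.8]
contact_force: [-0.5, -0.0, -0.3]
gripper_width: 0.0876
gripper_force: 0.0
```

>>> jog_arm --deltas '[[[1,0.01,0.05,0,0],[1,0,0.05,0,0],[1,0,0.0,0,0]]]'

```text
time_s: 15.35
tcp_pos: [0.5611, 0.0481, 0.0616]
eef_rot: [-180.0, 0.0, -96.8]
contact_force: [0.1, 0.0, 0.5]
gripper_width: 0.0878
gripper_force: 0.0
```

>>> jog_arm --deltas '[[[1,0.01,0.05,0,0],[1,0,0.05,0,0],[1,0,0.0,0,0]]]'

```text
time_s: 15.72
tcp_pos: [0.561, 0.0485, 0.0615]
eef_rot: [180.0, -0.0, -96.7]
contact_force: [0.2, -4.8, 0.8]
gripper_width: 0.0875
gripper_force: 2.5
```

>>> jog_arm --deltas '[[[1,0,0.03,0,0],[1,0,0.02,0,0],[1,0,0.0,0,0]]]'

```text
time_s: 16.1
tcp_pos: [0.5609, 0.0486, 0.0615]
eef_rot: [180.0, -0.1, -96.7]
contact_force: [0.5, -7.5, 0.4]
gripper_width: 0.0877
gripper_force: 3.6
```

>>> jog_arm --deltas '[[[1,0,0.03,0,0],[1,0,0.0,0,0],[1,0,0.0,0,0],[1,0,0,0,0],[1,0,0,0,0],[1,0,0,0,0],[1,0,0,0,0],[1,0,0,0,0]]]'

```text
time_s: 17.1
tcp_pos: [0.5609, 0.0486, 0.0615]
eef_rot: [180.0, -0.1, -96.7]
contact_force: [1.5, -8.7, 0.1]
gripper_width: 0.0882
gripper_force: 4.2
```

Run:
```python
from h import *
s=r.get_state(); print(s["time_s"],s["contact_force"],s["moment"],w2r(s["tcp_pos"]))
```

```text
17.1 [ 1.4773373  -8.65435114  0.09983042] [-3.0502941  -0.54130996  0.42925636] [-0.01981789 -0.04992176]
```

The tube is bedded on the back stop at about 9 N for a second. I back off, lift, close the gripper and go round to the open end.

>>> jog_arm --deltas '[[[1,-0.01,-0.1,0,0],[1,-0.05,-0.4,0,0],[1,-0.17,-1.5,0,0],[1,-0.35,-2.97,0,0],[0,0,0,4,0],[-1,0,0,6,0],[-1,-4.2,2,0,0],[-1,-4,4,0,0]]]'

```text
time_s: 18.1
tcp_pos: [0.4726, 0.0595, 0.1621]
eef_rot: [-179.9, 0.1, -96.9]
contact_force: [0.6, 1.9, 0.1]
gripper_width: 0.0531
gripper_force: 0.0
```

>>> jog_arm --deltas '[[[-1,-3,4,0,0],[-1,-2,2,0,0],[-1,0,0,0,0],[-1,0,0,0,0]]]'

```text
time_s: 18.6
tcp_pos: [0.4236, 0.1199, 0.1617]
eef_rot: [-180.0, 0.0, -96.7]
contact_force: [-0.6, 0.1, -0.3]
gripper_width: 0.0132
gripper_force: 0.0
```

Run:
```python
from h import *
s=r.get_state(); print(s["time_s"],s["tcp_pos"],s["gripper_width"],s["contact_force"],w2r(s["tcp_pos"]))
a=r.capture("top"); cv2.imwrite("pics/t5.png",cv2.resize(a[165:315,225:425],(800,600),interpolation=cv2.INTER_CUBIC))
cv2.imwrite("pics/s5.png",cv2.resize(r.capture("side")[160:320,200:413],(800,600)))
```

```text
18.6 [0.42356183 0.11989847 0.16173911] 0.013212063565046946 [-0.57256629  0.13256529 -0.29347928] [-0.16448     0.00484001]
```

View pics/t5.png

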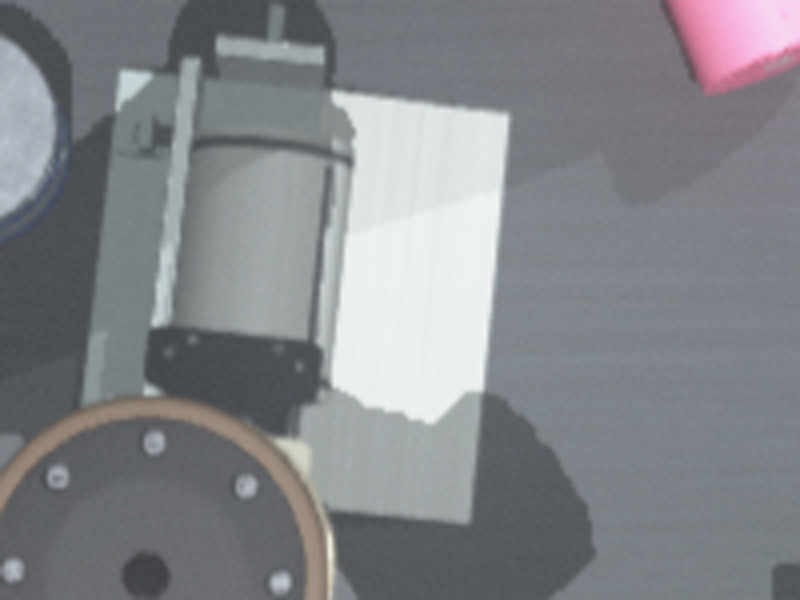

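The top view shows the tube in the trough parallel to the bar, its far end edge at crop (270,133); the bar's edge is at (185,200), the end stop at (270,60), and the hand is over the open end. Now I compute the tube's x.

Run:
```python
from h import *
P=lambda u,v:(225+u/4,165+v/4)
for n,u,v,z in(("tube end top",265,130,.1),("left",205,133,.08),("right",352,155,.06),("stop top",270,62,.075),("bar top",180,200,.06)): print(n,w2r(at("top",*P(u,v),z)))
for x in(.02,.0,.03,.05,.07,.1): print(x,(proj("top",W((ox,oy,th),(x,.0045,.1)))-[225,165])*4)
```

```text
tube end top [0.05481191 0.00779136]
left [0.05356404 0.04076763]
right [ 0.05423191 -0.03963909]
stop top [0.09755699 0.01040759]
bar top [0.01880357 0.05170554]
0.02 [263.87761403 195.12877316]
0.0 [259.66865631 232.34632837]
0.03 [265.97617784 176.57229925]
0.05 [270.16153064 139.5634697 ]
0.07 [274.33125698 102.69281664]
0.1 [280.55673776  47.64422986]
```

>>> jog_arm --deltas '[[[-1,0,0,-4,0],[-1,0,0,-3,0],[-1,0,0,-2,0],[-1,0,0,-0.95,0],[-1,0,0,0,0]]]'

```text
time_s: 19.32
tcp_pos: [0.4234, 0.1196, 0.0617]
eef_rot: [179.9, -0.1, -96.8]
contact_force: [0.2, -0.6, 1.0]
gripper_width: 0.0003
gripper_force: 0.0
```

>>> jog_arm --deltas '[[[-1,1.5,-0.18,0,0],[-1,1.5,-0.17,0,0],[-1,1,-0.12,0,0],[-1,0.5,-0.06,0,0],[-1,0.3,-0.03,0,0],[-1,0.2,-0.03,0,0],[-1,0.2,-0.02,0,0],[-1,0.2,-0.02,0,0]]]'

```text
time_s: 20.32
tcp_pos: [0.4773, 0.1139, 0.0621]
eef_rot: [-180.0, 0.0, -96.7]
contact_force: [0.1, 0.5, -0.6]
gripper_width: 0.0006
gripper_force: 0.0
```

>>> jog_arm --deltas '[[[-1,0.2,-0.02,0,0],[-1,0.2,-0.03,0,0],[-1,0.2,-0.02,0,0],[-1,0.2,-0.02,0,0],[-1,0.2,-0.03,0,0],[-1,0.2,-0.02,0,0]]]'

```text
time_s: 21.08
tcp_pos: [0.4885, 0.112, 0.0619]
eef_rot: [179.9, -0.0, -96.8]
contact_force: [-4.7, 0.3, 4.0]
gripper_width: 0.0006
gripper_force: 2.9
```

>>> jog_arm --deltas '[[[-1,0.2,-0.02,0,0],[-1,0.2,-0.02,0,0],[-1,0.2,-0.03,0,0],[-1,0.2,-0.02,0,0],[-1,0.2,-0.02,0,0],[-1,0.2,-0.03,0,0],[-1,0.2,-0.02,0,0],[-1,0.2,-0.02,0,0]]]'

```text
time_s: 22.08
tcp_pos: [0.5044, 0.1102, 0.0619]
eef_rot: [179.9, -0.0, -96.8]
contact_force: [-5.4, -0.3, 3.6]
gripper_width: 0.0009
gripper_force: 3.0
```

Run:
```python
from h import *
s=r.get_state(); print(s["time_s"],s["tcp_pos"],s["contact_force"],s["moment"],w2r(s["tcp_pos"]))
cv2.imwrite("pics/s6.png",cv2.resize(r.capture("side")[160:320,200:413],(800,600)))
```

```text
22.075 [0.50442246 0.11020007 0.06193266] [-5.41878267 -0.34124034  3.56613812] [0.24492485 1.57151302 0.02637935] [-0.0830401   0.00463299]
```

View pics/s6.png

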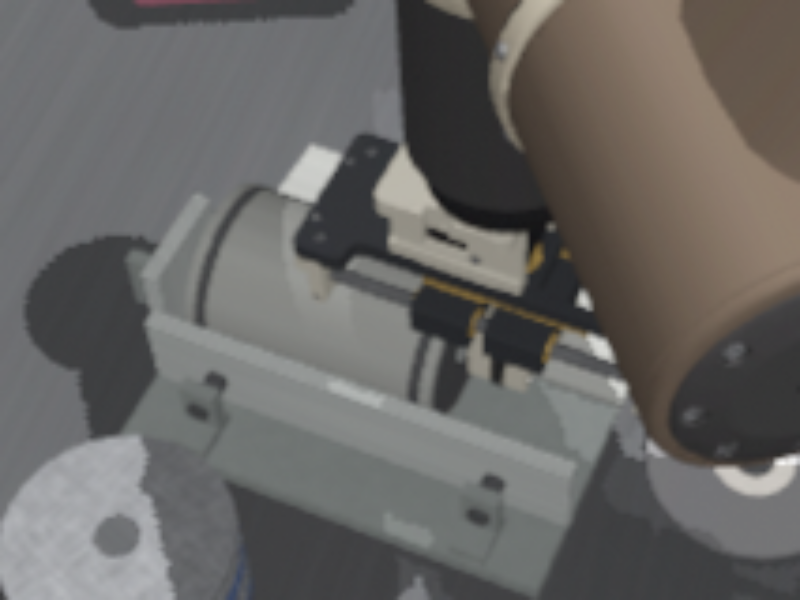

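The tube is sliding towards the end stop at about 5 N, staying in the trough along the bar; its leading end plate is at crop (215,250). Continuing.

>>> jog_arm --deltas '[[[-1,0.2,-0.02,0,0],[-1,0.2,-0.02,0,0],[-1,0.2,-0.03,0,0],[-1,0.2,-0.02,0,0],[-1,0.2,-0.02,0,0],[-1,0.2,-0.03,0,0],[-1,0.2,-0.02,0,0],[-1,0.2,-0.02,0,0]]]'

```text
time_s: 23.12
tcp_pos: [0.5206, 0.1085, 0.0619]
eef_rot: [179.9, -0.0, -96.8]
contact_force: [-5.7, -0.4, 4.0]
gripper_width: 0.0001
gripper_force: 2.9
```

>>> jog_arm --deltas '[[[-1,0.1,-0.01,0,0],[-1,0.1,-0.01,0,0],[-1,0.1,-0.01,0,0],[-1,0.1,-0.02,0,0],[-1,0.1,-0.01,0,0]]]'

```text
time_s: 23.75
tcp_pos: [0.5234, 0.1076, 0.0618]
eef_rot: [179.7, -0.1, -96.8]
contact_force: [-20.4, 6.1, 16.0]
gripper_width: 0.0003
gripper_force: 11.5
```

Too firm; easing off at once.

>>> jog_arm --deltas '[[[-1,-0.12,0.01,0,0],[-1,0,0,0,0],[-1,0,0,0,0]]]'

```text
time_s: 24.12
tcp_pos: [0.5234, 0.1077, 0.0619]
eef_rot: [179.8, -0.1, -96.8]
contact_force: [-11.1, 0.4, 7.7]
gripper_width: 0.0003
gripper_force: 5.9
```

Run:
```python
from h import *
s=r.get_state(); print(s["time_s"],s["tcp_pos"],s["contact_force"],s["moment"],w2r(s["tcp_pos"]),s["eef_rot"])
```

```text
24.125 [0.52336359 0.10773105 0.06189851] [-11.0721184    0.43703212   7.74571826] [ 0.47172865  3.12362825 -0.01543136] [-0.06394029  0.00438862] [ 1.79839854e+02 -7.60007128e-02 -9.67860594e+01]
```

Now 11 N along the axis, steady. Hold for a second, then withdraw.

>>> jog_arm --deltas '[[[-1,0,0,0,0],[-1,0,0,0,0],[-1,0,0,0,0],[-1,0,0,0,0],[-1,0,0,0,0],[-1,0,0,0,0],[-1,0,0,0,0],[-1,0,0,0,0]]]'

```text
time_s: 25.12
tcp_pos: [0.5234, 0.1078, 0.0619]
eef_rot: [179.8, -0.1, -96.8]
contact_force: [-10.9, 1.3, 7.9]
gripper_width: 0.0003
gripper_force: 5.9
```

>>> jog_arm --deltas '[[[-1,-0.1,0.01,0,0],[-1,-0.2,0.02,0,0],[-1,-0.5,0.06,0,0],[-1,-2,0.23,0,0],[-1,-4,0.47,0,0],[-1,-4,0.4,0,0],[-1,0,0,5,0],[-1,0,0,5,0]]]'

```text
time_s: 26.12
tcp_pos: [0.4165, 0.1201, 0.1633]
eef_rot: [180.0, -0.0, -96.7]
contact_force: [0.8, 1.7, -0.9]
gripper_width: 0.0004
gripper_force: 0.0
```

Run:
```python
from h import *
s=r.get_state(); print(s["time_s"],s["contact_force"],w2r(s["tcp_pos"]))
a=r.capture("top"); cv2.imwrite("pics/t7.png",cv2.resize(a[165:315,225:425],(800,600),interpolation=cv2.INTER_CUBIC))
cv2.imwrite("pics/s7.png",cv2.resize(r.capture("side")[160:320,200:413],(800,600)))
```

```text
26.125 [ 0.75800708  1.70608719 -0.89605737] [-0.1715072   0.00425853]
```

View pics/t7.png

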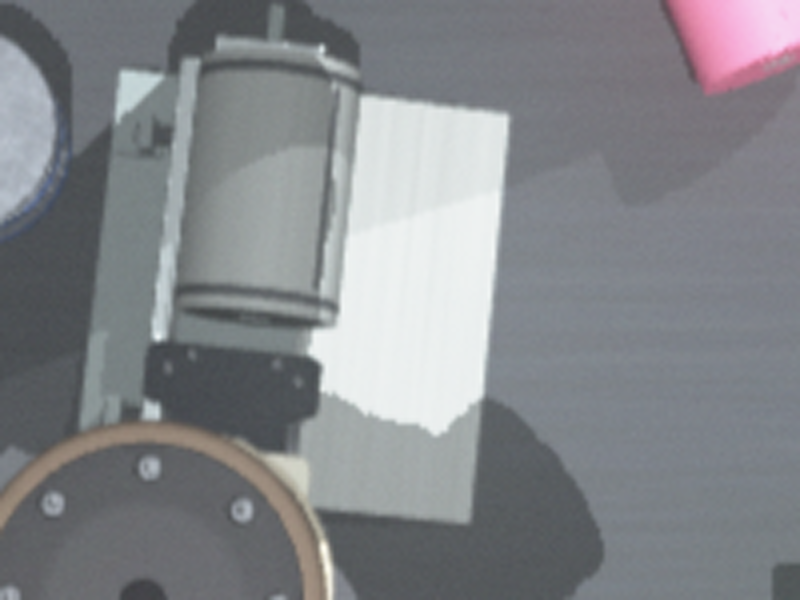

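The tube lies in the trough, parallel to the bar. Its far edge is at crop (275,50), against the predicted (280,48) for x = +100 mm, so it is butted on the end stop. The hand is clear of it, so I hand in.

```bash
python3 -c "
from plant import r
print(r.close_job())"
```

```text
the job is handed in; nothing more can be done
None
```

I bedded the tube on the back stop (about 9 N) and on the end stop (about 11 N) for a second each, left it butted and untouched in the trough, and handed in at 26 s; no verdict came back, and a brief peak at the end stop (20 N along the tube, 26.6 N total at the wrist) may have broken the 25 N limit.

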